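# Click the colour-order wheel on to yellow

## Robot

A 6-joint arm with a two-finger parallel gripper is mounted at the origin on the work surface. World frame = base frame: x ahead of the robot, y to its left, z up, the work surface at z = 0. Lengths are in m, angles in rad, forces in N, time in s.
With the tool pointing down it reaches from about 0.325 to 0.775 m from the base axis. Payload 5.5 kg.
Tool frame: the origin (TCP) lies midway between the tips of the shut fingers; the grasp point (between the pads) lies 19 mm behind it; z points along the fingers, y is the line along which they close (so a half turn about z gives the same grasp; the last joint's range is limited). The gripper opens to 88 mm and grips with 3 to 60 N. Pads are 20 mm wide; open, the fingers measure 115 mm over their backs; the gripper's body (75 mm by 178 mm) begins 61 mm behind the grasp point.
Start: joints at [1.063, 0.091, 1.231, -0, 1.82, -0.057], TCP at [0.261, 0.54, 0.223] pointing down, gripper open.
Joint ranges: [-2.87, 2.87], [-0.86, 2.18], [0.17, 2.46], [-1.51, 4.65], [0.06, 2.69], [-2.65, 2.65]. Speed limits (rad/s): [2.57, 2.57, 3.01, 3.14, 3.14, 3.14].

## Interface

Orientations are given as a unit quaternion [x, y, z, w].
In Python, from bench import ctrl gives the robot as it stands.
- The arm moves only by the tool apply_moves, never from a script. Its argument "series" is a list of rows, each an object with "hand": the gripper command: -1 is fully open, 1 is shut, values between are in proportion; "offset": the shift along the tool's x, y, z in mm, a list of three; "spin": the turn about the tool's z in units of 8 degrees (1.0 is 8 degrees). A call has 1 to 10 rows; each row shifts and turns the commanded pose from where the row before left it, along the tool's axes as they then stand; what a row does not reach is not made up. A row lasts 1/10 s, in which the tool goes at most 50 mm and 8.59 degrees, less where a joint would pass 70% of its speed; a pose out of reach is approached as far as the arm can. A call with a gripper value outside its range is refused whole. The fingers move at their own pace and stop on an object; "newtons" is the grip in N (left out, the last holds). Time passes only in rows, so rows that do not move let the fingers close. It gives the time, the measured TCP pose, the force, the opening and the grip force at its end, in the units of the state.
- ctrl.sense(): the state, without advancing time (a new reading comes with each control period).
- ctrl.snapshot(name): name is "scene" or "top" or "wrist"; returns the picture (400x640x3 uint8, red, green, blue); there is no depth.
- ctrl.calibration(name): a dict with "fovy" (degrees; the focal length in pixels is half the picture's height over the tangent of half this angle, whatever the lens; pixels are square), "cx", "cy" (the principal point, pixels), "R" (3x3) and "t" (3): a world point X has camera coordinates R X + t. Camera axes: x right, y down, z forward; pixel columns grow to the right and rows downward; lengths in m; the calibration is good to about 2 mm. A picture is of the moment at which its call begins: read the wrist's pose just before it. calibration takes no time and is no camera call; for the wrist camera it gives the pose at the moment of the call.
- ctrl.sign_off(): hands the job in; it is judged then, once.
Trained networks look in the newest picture that a camera, given by its name, has taken for a name from the list of things; names that differ only in an ending like _2 or _b are one class to them, and where a whole thing is asked for, a point or a joint stands for the part that bears it (a point fixed in the world has none). Each returns a list of dicts, best first, with "conf" (0 to 1); they miss things now and then, are a little off and sometimes report something else, mostly with a low value. They report only what shows in the picture. A call takes as long as a camera call. They do not tell look-alikes from the thing itself.
- ctrl.recognise(camera, label): "centre" ([x, y, z] in m, in world coordinates, good to about 4 mm: the middle of the surface that is visible of it).
The state is a dict: "t": time; "joints": joint angles; "qd": joint speeds; "joint_torque": joint torques, N m; "tcp_pos": TCP position; "orientation": TCP orientation; "force": force on the tool from outside, world axes, zero at the start; "ft_torque": the same for the moment, N m; "gripper_width": finger opening in m; "finger_force": force on a finger pad.
Only numpy, scipy, OpenCV 4.12 (cv2) and the standard library are available. Lean on these libraries where they do the work, as an engineer would, in place of code of your own. Each camera call takes 0.05 s, during which the arm holds its last target. There are 200 camera calls.

## Task

The next marbled sheet will be yellow: on the colour wheel with the red base, flick the top edge with a fingertip in the direction of the white arrows, click by click, until the yellow facet rests on top, level with the pointer; let it settle on the white facet, the one just before yellow, before you make the last click, and never run past yellow. Flick it lightly without pinching it, lift nothing, and leave the blue-based wheel, the jars, the pot, the brush and the comb where they are.

Things in the scene. Friction and masses are not known exactly. Their poses are not given: they have to be found in the camera images.
- red_unit: red-based colour wheel, fixed to the table: base plate 130 (x) x 100 (y) x 10 mm, origin at the centre of its underside, z up. White arrows on the base point along its +x, away from the robot: the wheel's top must travel that way. Two red cheeks 17 to 33 mm either side of the middle carry the wheel and rise to 81 mm above the table. It may swap sides with the blue one.
- red_axle (a point): centre of the red unit's wheel, 62 mm above the table; axes as the unit's, axle along y. Six slick grey fins (4 mm thick, 30 mm along the axle, tips 48 mm from the axle) stand out like paddles 60 degrees apart; in the gaps the coloured facets lie 28 to 31 mm from the axle. At rest one fin is 30 degrees before the top, one 30 after, tips 42 mm above the axle.
- red_wheel (a joint): turn of the red unit's wheel in rad, growing as its top goes along the arrows. On top: 0 orange, 1.047 blue, 2.094 green, 3.142 white, 4.189 yellow, 5.236 black; starts on orange, blue or green. A heavily damped spring detent (1 to 3 N at a fin's tip) pulls it in 0.5 s to the nearest of these when let go. Pushing the fin on the robot's side over the top until it is 30 degrees beyond is one click.
- red_pointer (a point): tip of the white pointer, 6 mm wide, on the red unit's left (+y) cheek, 90 mm above the table; the facet beside it on top is the one that is set
- blue_unit: an identical colour wheel with a blue base; its wheel must not be turned. Origin at the centre of its underside, x along its arrows
- blue_wheel (a joint): turn of the blue unit's wheel in rad, same meaning; stays at about 0
- jar_purple: closed round paint jar, purple with brass lid, 54 mm across, 70 mm tall; loose, origin at the centre of its underside; not to be disturbed
- jar_teal: closed round paint jar, teal with brass lid, 54 mm across, 70 mm tall; loose, origin at the centre of its underside; not to be disturbed
- jar_crimson: closed round paint jar, crimson with brass lid, 54 mm across, 70 mm tall; loose, origin at the centre of its underside; not to be disturbed
- jar_amber: closed round amber jar with brass lid, 60 mm across, 85 mm tall; loose, origin at the centre of its underside; not to be disturbed
- brush_pot: teal pot with upright brush handles, 68 mm across, 220 mm tall over the handles; loose, origin at the centre of its underside; not to be disturbed
- brush: wooden brush lying flat, 200 mm long along its own x, 16 mm thick; loose, origin at the centre of its underside; not to be disturbed
- comb: wooden marbling comb lying flat, bar 30 x 160 x 12 mm, long along its own y, with pins on its +x side; loose, origin at the centre of its underside; not to be disturbed
Things that resemble listed ones, but are neither listed nor needed, are in the scene too. There is more than one size of the blue_unit; the job needs the middle-sized.

How it is judged:
On the way:
1. the red unit's wheel has settled with white on top, one click before yellow (value of joint red_wheel between 2.9916 and 3.2916 rad and velocity of joint red_wheel between -0.15 and 0.15 rad/s), for 0.3 s.
At the end, for the whole second after the job is handed in: The red unit's wheel rests within 0.15 rad of 4.1888 (yellow on top, reached along the arrows: the turn the other way round does not count), the blue unit's wheel is within 0.2 rad of 0, and every jar, pot, brush and comb is within 20 mm of its start (value of joint red_wheel between 4.0388 and 4.3388 rad and velocity of joint red_wheel between -0.15 and 0.15 rad/s and value of joint blue_wheel between -0.2 and 0.2 rad and distance of each of jar_purple, jar_teal, jar_crimson, jar_amber, brush_pot, brush, comb from where it was at the start of the episode below 0.02 m); the robot touches nothing.
It fails at once if the red unit's wheel is run past yellow (more than half a click beyond) (value of joint red_wheel above 4.7124 rad).
It fails at once if the blue unit's wheel is turned (more than 0.35 rad) (value of joint blue_wheel above 0.35 rad or value of joint blue_wheel below -0.35 rad).
It fails at once if the red unit is pressed or pinched hard (over 30 N) instead of flicked (contact force between any of the fingers, the arm and red_unit above 30 N).
It fails at once if a jar, the pot, the brush or the comb is moved by more than 20 mm, lifted or tipped (distance of any of jar_purple, jar_teal, jar_crimson, jar_amber, brush_pot, brush, comb from where it was at the start of the episode above 0.02 m or angle between any of jar_purple, jar_teal, jar_crimson, jar_amber, brush_pot, brush, comb's own z axis and vertical above 0.35 rad).
It also fails if it takes over 54 s, if anything falls off the work surface, if the arm or the gripper's body presses on something with over 40 N, if the wrist force passes 120 N, or if a joint passes its speed limit or range.

## Working session

There is one attempt and no reset: what is moved stays moved. The work goes in short steps, Python scripts to look and compute and a tool call to move; the robot and the scene stay as the last step left them, time stands still between calls to the robot, and variables do not carry over. Pictures are saved under pics/ and viewed, at most 10 in all, crops included, and the job is handed in when it is done.

Besides the shell and the picture viewer there is one more tool, called after ">>>" by a JSON object that holds its "api" and its "payload", one argument or row to a line. apply_moves: Moves the arm, as the interface text tells. Its arguments: {"type":"object","properties":{"series":{"type":"array"},"newtons":{"type":"number"}},"required":["series"]}

```bash
mkdir -p pics; python3 - <<'E'
from bench import ctrl
import cv2
for c in ("scene","top"):
    im=ctrl.snapshot(c); cv2.imwrite(f"pics/{c}0.png",im[:,:,::-1])
    for l in ("red_unit","red_axle","red_pointer","blue_unit","brush_pot","jar_amber"):
        print(c,l,[(round(d["conf"],2),[round(float(v),3) for v in d["centre"]]) for d in ctrl.recognise(c,l)])
s=ctrl.sense(); print(s)
k=ctrl.calibration("top"); print(k)
E
```

```text
scene red_unit [(0.77, [0.547, -0.292, 0.011])]
scene red_axle [(0.94, [0.544, -0.295, 0.011])]
scene red_pointer [(0.66, [0.55, -0.292, 0.012])]
scene blue_unit [(0.81, [0.229, 0.356, 0.022]), (0.69, [0.318, 0.192, 0.011]), (0.68, [0.537, 0.258, 0.012])]
scene brush_pot [(0.82, [0.653, 0.433, 0.105])]
scene jar_amber [(0.94, [0.405, -0.445, 0.086])]
top red_unit [(0.9, [0.524, -0.27, 0.011])]
top red_axle [(0.57, [0.52, -0.268, 0.011]), (0.23, [0.604, -0.471, 0.014])]
top red_pointer [(0.94, [0.524, -0.269, 0.008])]
top blue_unit [(0.93, [0.309, 0.198, 0.004]), (0.85, [0.217, 0.361, 0.012]), (0.66, [0.523, 0.27, 0.008])]
top brush_pot [(0.77, [0.639, 0.451, 0.102])]
top jar_amber [(0.74, [0.393, -0.426, 0.083])]
{'t': 0.7, 'joints': array([ 1.06332722e+00,  9.10715915e-02,  1.23066164e+00, -3.49112253e-06,
        1.81981252e+00, -5.66822649e-02]), 'qd': array([ 0.00028253, -0.00034074,  0.0005427 ,  0.00142379,  0.00115499,
       -0.0004833 ]), 'joint_torque': array([-7.14417438e-04, -4.46039629e+01, -4.06410313e+01,  6.97272643e-02,
        1.93678855e-02, -2.77249029e-06]), 'tcp_pos': array([0.26140671, 0.54008277, 0.22266991]), 'orientation': array([2.23490268e-01, 9.74706161e-01, 2.20541330e-05, 8.15267136e-06]), 'force': array([0.37407251, 0.35438218, 0.24459676]), 'ft_torque': array([-0.01978136,  0.00210675,  0.01147297]), 'finger_force': 0.0, 'gripper_width': 0.08784838980069239}
{'fovy': 52.678173412256164, 'cx': 324.91003897909445, 'cy': 199.07826084238803, 'R': array([[-0.01732444, -0.99984826,  0.0018245 ],
       [-0.99814397,  0.0171883 , -0.05842233],
       [ 0.0583821 , -0.00283325, -0.99829029]]), 't': array([0.01090783, 0.43352393, 1.16468692])}
```

View pics/scene0.png

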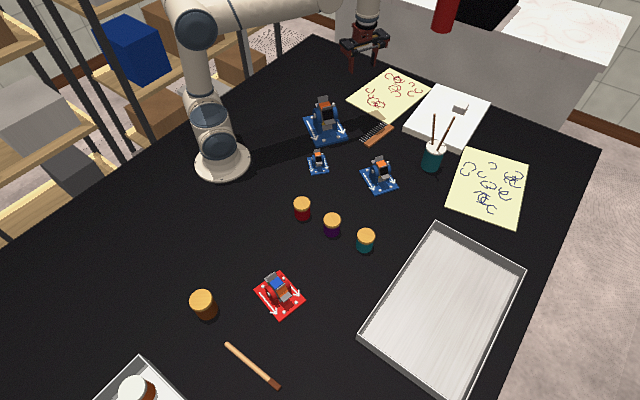

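View pics/top0.png

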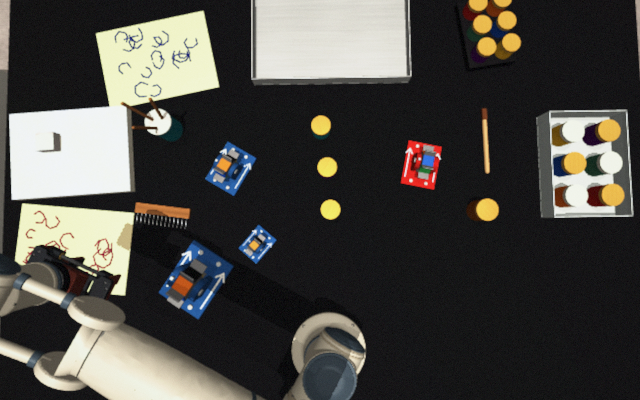

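Candidates: only one red wheel is in view, at top px (423,165) and scene px (280,292). The blue look-alikes are three sizes at top px (231,168) middle, (257,244) small and (197,280) large. I choose the red one and check it in a crop.

```bash
python3 - <<'E'
import cv2,numpy as np
from bench import ctrl
a=cv2.imread("pics/scene0.png")[255:330,235:325]; b=cv2.imread("pics/top0.png")[125:200,380:470]
cv2.imwrite("pics/crop.png",np.vstack([cv2.resize(i,None,fx=4,fy=4,interpolation=cv2.INTER_CUBIC) for i in(a,b)])[:600])
for c,b in(("top",(380,470,125,200)),("scene",(235,325,255,330))):
    im=cv2.imread(f"pics/{c}0.png"); k=ctrl.calibration(c); f=200/np.tan(np.radians(k["fovy"]/2))
    x0,x1,y0,y1=b; p=im[y0:y1,x0:x1].astype(int)
    m=((p[:,:,2]>120)&(p[:,:,1]<80)&(p[:,:,0]<80)).astype(np.uint8)
    pts=cv2.findNonZero(m)[:,0].astype(float)+[x0,y0]
    def back(u,z):
        d=k["R"].T@np.r_[(u-[k["cx"],k["cy"]])/f,1]; o=-k["R"].T@k["t"]; return (o+d*(z-o[2])/d[2])[:2]
    W=np.array([back(u,.01) for u in pts])
    r=cv2.minAreaRect((W*1000).astype(np.float32)); print(c,r)
E
```

```text
top ((530.9945068359375, -280.0745849609375), (101.01121520996094, 130.8932342529297), 77.67306518554688)
scene ((530.35986328125, -283.1033020019531), (99.67015838623047, 129.82113647460938), 77.80594635009766)
```

View pics/crop.png

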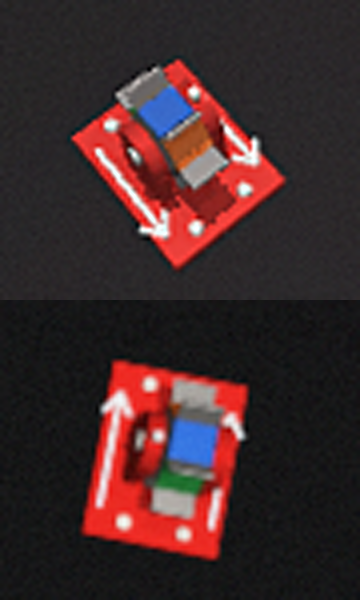

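>>> {"api": "apply_moves", "payload": {
  "series": [
    {"hand":1,"offset":[0,0,-35],"spin":0},
    {"hand":1,"offset":[0,0,-35],"spin":0},
    {"hand":1,"offset":[-31,-38,0],"spin":0},
    {"hand":1,"offset":[-31,-38,0],"spin":0},
    {"hand":1,"offset":[-31,-38,0],"spin":0},
    {"hand":1,"offset":[-31,-38,0],"spin":0},
    {"hand":1,"offset":[-31,-38,0],"spin":0},
    {"hand":1,"offset":[-31,-38,0],"spin":0},
    {"hand":1,"offset":[-31,-38,0],"spin":0},
    {"hand":1,"offset":[-31,-38,0],"spin":0}
  ]
}}

```text
t: 1.7
tcp_pos: [0.3521, 0.1566, 0.2929]
orientation: [0.223, 0.975, 0.0, 0.001]
force: [1.0, -0.0, -0.0]
gripper_width: 0.0117
finger_force: 0.0
```

The crop shows the red unit with arrows and blue on top. So three clicks are needed: green, white, yellow. Both cameras agree on the base (130 x 100 mm): centre about (0.531,-0.281), yaw -12.3°.

>>> {"api": "apply_moves", "payload": {
  "series": [
    {"hand":1,"offset":[-30,-33,0],"spin":0},
    {"hand":1,"offset":[-30,-33,0],"spin":0},
    {"hand":1,"offset":[-30,-33,0],"spin":0},
    {"hand":1,"offset":[-30,-33,0],"spin":0},
    {"hand":1,"offset":[-30,-33,0],"spin":0},
    {"hand":1,"offset":[-30,-33,0],"spin":0},
    {"hand":1,"offset":[-30,-33,0],"spin":0},
    {"hand":1,"offset":[-30,-33,0],"spin":0},
    {"hand":1,"offset":[-30,-33,0],"spin":0},
    {"hand":1,"offset":[-30,-33,0],"spin":0}
  ]
}}

```text
t: 2.7
tcp_pos: [0.4786, -0.2713, 0.2928]
orientation: [0.224, 0.975, -0.0, 0.0]
force: [0.8, -0.3, 0.2]
gripper_width: 0.0004
finger_force: 0.0
```

>>> {"api": "apply_moves", "payload": {
  "series": [
    {"hand":1,"offset":[0,0,0],"spin":-0.85},
    {"hand":1,"offset":[0,0,0],"spin":-0.85},
    {"hand":1,"offset":[0,0,40],"spin":0},
    {"hand":1,"offset":[0,0,40],"spin":0},
    {"hand":1,"offset":[0,0,0],"spin":0},
    {"hand":1,"offset":[0,0,0],"spin":0}
  ]
}}

```text
t: 3.3
tcp_pos: [0.4782, -0.2691, 0.2129]
orientation: [0.107, 0.994, 0.0, -0.001]
force: [-0.1, -0.7, 0.4]
gripper_width: 0.0004
finger_force: 0.0
```

```bash
cat > h.py <<'E'
from bench import ctrl
import numpy as np, cv2
from scipy.spatial.transform import Rotation as Ro
C=np.array([.5307,-.2816]); a=np.radians(-12.3); u=np.array([np.cos(a),np.sin(a)]); v=np.array([-u[1],u[0]])
def rep():
    s=ctrl.sense(); d=s["tcp_pos"][:2]-C
    X=Ro.from_quat(s["orientation"]).as_matrix()[:,0]
    print("t",round(s["t"],2),"unit x,y,z mm",np.round([d@u*1e3,d@v*1e3,s["tcp_pos"][2]*1e3],1),"tool x heading",round(np.degrees(np.arctan2(X[1],X[0])),1),"F",np.round(s["force"],1))
def pix(c,P):
    k=ctrl.calibration(c); f=200/np.tan(np.radians(k["fovy"]/2)); q=k["R"]@P+k["t"]; return q[:2]/q[2]*f+[k["cx"],k["cy"]]
def W(x,y,z): return np.r_[C+(x*u+y*v)/1e3,z/1e3]
E
python3 - <<'E'
from h import *
rep(); im=ctrl.snapshot("wrist")[:,:,::-1].copy()
for x,y,z in [(65,50,10),(65,-50,10),(-65,50,10),(-65,-50,10),(-24,0,104),(24,0,104)]:
    p=pix("wrist",W(x,y,z)); print((x,y,z),p.round()); cv2.circle(im,tuple(int(i) for i in p.clip(-999,999)),3,(255,0,255),1)
cv2.imwrite("pics/w1.png",im)
E
```

```text
t 3.3 unit x,y,z mm [-54.    1.  212.9] tool x heading 167.8 F [-0.1 -0.7  0.4]
(65, 50, 10) [352. 257.]
(65, -50, 10) [285. 257.]
(-65, 50, 10) [356. 171.]
(-65, -50, 10) [282. 170.]
(-24, 0, 104) [318. 224.]
(24, 0, 104) [318. 265.]
```

View pics/w1.png

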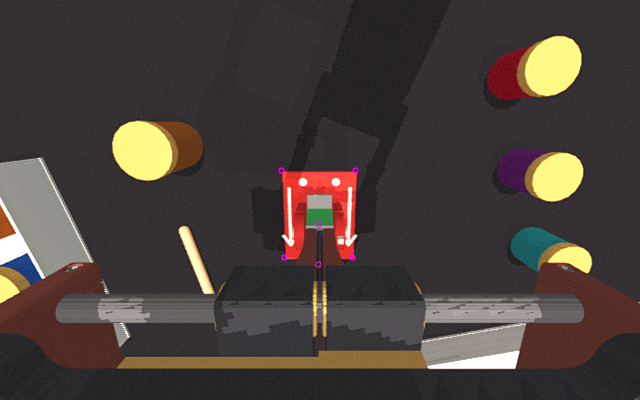

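The wrist view confirms the fit: the projected base corners land on the red plate at px (282..356, 170..257). I'll lower the shut fingertip behind the fin and make the first click.

>>> {"api": "apply_moves", "payload": {
  "series": [
    {"hand":1,"offset":[0,0,40],"spin":0},
    {"hand":1,"offset":[0,0,40],"spin":0},
    {"hand":1,"offset":[0,0,30],"spin":0},
    {"hand":1,"offset":[0,0,5],"spin":0},
    {"hand":1,"offset":[-8,0,0],"spin":0},
    {"hand":1,"offset":[-8,0,0],"spin":0},
    {"hand":1,"offset":[-8,0,0],"spin":0}
  ]
}}

```text
t: 4.05
tcp_pos: [0.5036, -0.2754, 0.101]
orientation: [0.107, 0.994, -0.001, 0.002]
force: [-2.9, 0.2, 2.0]
gripper_width: 0.0004
finger_force: 1.5
```

>>> {"api": "apply_moves", "payload": {
  "series": [
    {"hand":1,"offset":[-8,0,0],"spin":0},
    {"hand":1,"offset":[-8,0,0],"spin":0},
    {"hand":1,"offset":[-8,0,0],"spin":0},
    {"hand":1,"offset":[-8,0,0],"spin":0},
    {"hand":1,"offset":[0,0,0],"spin":0}
  ]
}}

```text
t: 4.55
tcp_pos: [0.5342, -0.2812, 0.0972]
orientation: [0.106, 0.994, 0.0, 0.0]
force: [-0.0, 0.4, -0.5]
gripper_width: 0.0002
finger_force: 0.0
```

```bash
python3 - <<'E'
from h import *
rep(); im=ctrl.snapshot("scene")[:,:,::-1]; cv2.imwrite("pics/s2.png",cv2.resize(im[230:330,210:350],None,fx=4,fy=4,interpolation=cv2.INTER_CUBIC))
E
```

```text
t 4.55 unit x,y,z mm [ 3.3  1.1 97.2] tool x heading 167.8 F [-0.   0.4 -0.5]
```

View pics/s2.png

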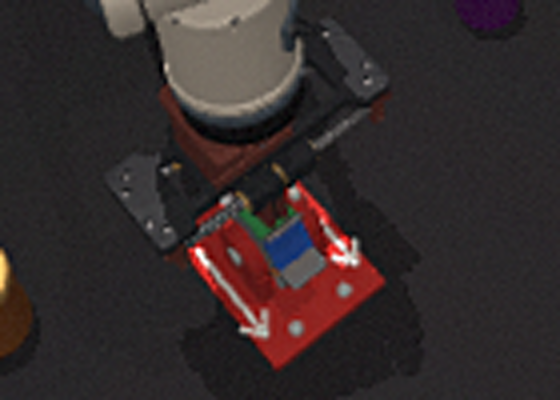

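Green is now on top under the finger, with blue ahead of it (crop px (290,240)), and the contact force is gone. I'll lift, go back and check before the second click.

>>> {"api": "apply_moves", "payload": {
  "series": [
    {"hand":1,"offset":[0,0,-30],"spin":0},
    {"hand":1,"offset":[20,0,0],"spin":0},
    {"hand":1,"offset":[37,0,0],"spin":0},
    {"hand":1,"offset":[0,0,0],"spin":0},
    {"hand":1,"offset":[0,0,15],"spin":0},
    {"hand":1,"offset":[0,0,15],"spin":0},
    {"hand":1,"offset":[0,0,0],"spin":0}
  ]
}}

```text
t: 5.3
tcp_pos: [0.4767, -0.2683, 0.0937]
orientation: [0.106, 0.994, 0.001, -0.002]
force: [-0.2, 0.8, -0.3]
gripper_width: 0.0006
finger_force: 0.0
```

```bash
python3 - <<'E'
from h import *
rep(); im=ctrl.snapshot("scene")[:,:,::-1]; cv2.imwrite("pics/s3.png",cv2.resize(im[230:330,210:350],None,fx=4,fy=4,interpolation=cv2.INTER_CUBIC))
E
```

```text
t 5.3 unit x,y,z mm [-55.6   1.5  93.7] tool x heading 167.8 F [-0.2  0.8 -0.3]
```

View pics/s3.png

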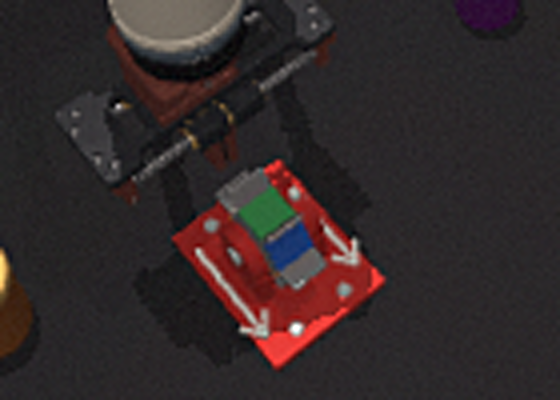

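Green is settled on top (crop px (265,208)). Now the second click, starting 4 mm higher.

>>> {"api": "apply_moves", "payload": {
  "series": [
    {"hand":1,"offset":[0,0,-4],"spin":0},
    {"hand":1,"offset":[-8,0,0],"spin":0},
    {"hand":1,"offset":[-8,0,0],"spin":0},
    {"hand":1,"offset":[-8,0,0],"spin":0},
    {"hand":1,"offset":[-8,0,0],"spin":0},
    {"hand":1,"offset":[-8,0,0],"spin":0},
    {"hand":1,"offset":[-8,0,0],"spin":0},
    {"hand":1,"offset":[-9,0,0],"spin":0},
    {"hand":1,"offset":[0,0,0],"spin":0},
    {"hand":1,"offset":[0,0,0],"spin":0}
  ]
}}

```text
t: 6.35
tcp_pos: [0.5334, -0.2812, 0.1014]
orientation: [0.106, 0.994, 0.0, -0.0]
force: [-1.1, -0.1, -0.7]
gripper_width: 0.0005
finger_force: 0.0
```

>>> {"api": "apply_moves", "payload": {
  "series": [
    {"hand":1,"offset":[0,0,-30],"spin":0},
    {"hand":1,"offset":[20,0,0],"spin":0},
    {"hand":1,"offset":[37,0,0],"spin":0},
    {"hand":1,"offset":[0,0,0],"spin":0},
    {"hand":1,"offset":[0,0,0],"spin":0},
    {"hand":1,"offset":[0,0,0],"spin":0},
    {"hand":1,"offset":[0,0,0],"spin":0},
    {"hand":1,"offset":[0,0,15],"spin":0},
    {"hand":1,"offset":[0,0,15],"spin":0},
    {"hand":1,"offset":[0,0,0],"spin":0}
  ]
}}

```text
t: 7.35
tcp_pos: [0.4761, -0.2681, 0.0973]
orientation: [0.106, 0.994, 0.001, -0.003]
force: [0.6, 0.2, 0.4]
gripper_width: 0.0003
finger_force: 0.0
```

```bash
python3 - <<'E'
from h import *
rep(); im=ctrl.snapshot("scene")[:,:,::-1]; cv2.imwrite("pics/s4.png",cv2.resize(im[230:330,210:350],None,fx=4,fy=4,interpolation=cv2.INTER_CUBIC))
E
```

```text
t 7.35 unit x,y,z mm [-56.2   1.5  97.3] tool x heading 167.8 F [0.6 0.2 0.4]
```

View pics/s4.png

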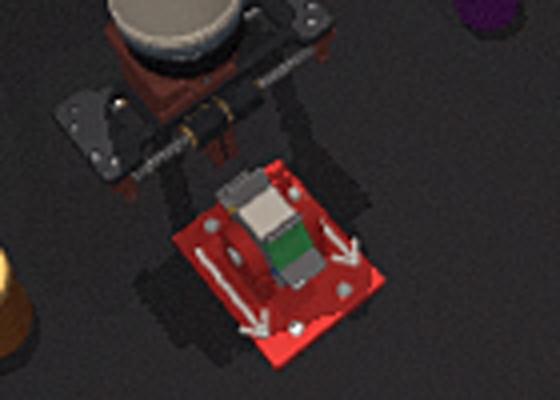

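White is settled on top (crop px (265,212)) and yellow comes next. I'll hold briefly, then make the last click.

>>> {"api": "apply_moves", "payload": {
  "series": [
    {"hand":1,"offset":[0,0,0],"spin":0},
    {"hand":1,"offset":[-8,0,0],"spin":0},
    {"hand":1,"offset":[-8,0,0],"spin":0},
    {"hand":1,"offset":[-8,0,0],"spin":0},
    {"hand":1,"offset":[-8,0,0],"spin":0},
    {"hand":1,"offset":[-8,0,0],"spin":0},
    {"hand":1,"offset":[-8,0,0],"spin":0},
    {"hand":1,"offset":[-9,0,0],"spin":0},
    {"hand":1,"offset":[0,0,0],"spin":0},
    {"hand":1,"offset":[0,0,0],"spin":0}
  ]
}}

```text
t: 8.4
tcp_pos: [0.5334, -0.2812, 0.1014]
orientation: [0.106, 0.994, 0.0, -0.0]
force: [0.0, -0.0, 0.7]
gripper_width: 0.0005
finger_force: 0.0
```

>>> {"api": "apply_moves", "payload": {
  "series": [
    {"hand":1,"offset":[0,0,-30],"spin":0},
    {"hand":1,"offset":[0,0,-40],"spin":0},
    {"hand":1,"offset":[40,0,-20],"spin":0},
    {"hand":1,"offset":[40,0,0],"spin":0},
    {"hand":1,"offset":[0,0,0],"spin":0},
    {"hand":1,"offset":[0,0,0],"spin":0},
    {"hand":1,"offset":[0,0,0],"spin":0},
    {"hand":1,"offset":[0,0,0],"spin":0}
  ]
}}

```text
t: 9.2
tcp_pos: [0.4557, -0.2644, 0.1913]
orientation: [0.106, 0.994, 0.0, -0.0]
force: [-0.5, 0.5, -0.5]
gripper_width: 0.0007
finger_force: 0.0
```

```bash
python3 - <<'E'
from h import *
rep(); im=ctrl.snapshot("scene")[:,:,::-1]; cv2.imwrite("pics/s5.png",cv2.resize(im[230:330,210:350],None,fx=4,fy=4,interpolation=cv2.INTER_CUBIC))
E
```

```text
t 9.2 unit x,y,z mm [-77.    0.8 191.3] tool x heading 167.8 F [-0.5  0.5 -0.5]
```

View pics/s5.png

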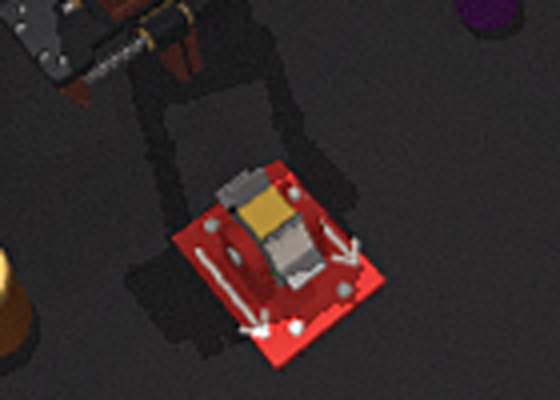

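Yellow rests on top (crop px (265,210)), white is ahead of it, and the tool is clear. Handing in.

```bash
python3 -c "
from bench import ctrl
print(ctrl.sign_off())"
```

```text
the job is handed in; nothing more can be done
None
```

The red wheel rests with yellow on top after three light clicks (green, white, yellow), having settled on white before the last one; I touched nothing else and handed the job in at about 9 s, though the sign-off returned no verdict.

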